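Shut and bolt the solder drawer

ROBOT

A 7-joint arm with a two-finger parallel gripper is mounted at the origin on a cart in front of the work surface, level with it; the furniture and walls round the work are solid. World frame = base frame: x ahead of the robot, y to its left, z up, the work surface at z = 0. Lengths are in m, angles in rad, forces in N, time in s.
With the tool pointing down it reaches from about 0.425 to 0.875 m from the base axis. Payload 8.4 kg.
Tool frame: the origin (TCP) lies at the very end of the fingers, on their centre line; the grasp point (between the pads) lies 19 mm behind it; z points along the fingers, y is the line along which they close (so a half turn about z gives the same grasp; the last joint's range is limited). The gripper opens to 87 mm and grips with 3 to 60 N. Pads are 19 mm wide; open, the fingers measure 117 mm over their backs; the gripper's body (75 mm by 190 mm) begins 51 mm behind the grasp point.
Start: joints at [-1.399, 0.333, 0.04, 1.465, -0.013, 1.343, -0.059], TCP at [0.174, 0.626, 0.223] pointing down, gripper open.
Joint ranges: [-2.58, 2.58], [-0.38, 2.09], [-1.3, 1.39], [0.25, 2.4], [-1.5, 4.64], [0.08, 2.09], [-2.65, 2.65]. Speed limits (rad/s): [2.22, 2.22, 2.79, 2.79, 3.14, 3.14, 3.14].

INTERFACE

Orientations are given as a rotation vector (axis times angle).
In Python, from workcell import robot, cams, order gives the robot as it stands. The module is installed in compiled form; this text tells all that it offers.
- The arm moves only by the shell command python3 -m jog 'ROWS'. ROWS is JSON, a list of rows, each a list of 7 numbers: the shift along the tool's x, y, z in mm, then the turn, a rotation vector about the tool's x, y, z in degrees, then the closure in counts, from 0 (fully open) to 255 (shut). A call has 1 to 8 rows; each row is the pose to reach, as a shift and turn from the pose commanded when the call began, along the tool's axes at that moment; what a row does not reach only later rows make up. A row lasts 1/8 s, in which the tool goes at most 62.5 mm and 10.7 degrees, less where a joint would pass 70% of its speed; a pose out of reach is approached as far as the arm can. A call with a gripper value outside its range is refused whole. The fingers move at their own pace and stop on an object; the grip force is fixed at half the most. Time passes only in rows, so rows that repeat a pose let the fingers close. It gives the time, the measured TCP pose, the force, the opening and the grip force at its end, in the units of the state.
- robot.get_obs(): the state, without advancing time (a new reading comes with each control period).
- cams.snapshot(name): name is "scene" or "top" or "wrist"; returns (picture, depth): 400x640x3 uint8, red, green, blue; 400x640 float32, m along the optical axis (not along the pixel's ray), 0 where there is no reading.
- cams.camera_params(name): a dict with "camera_matrix" (3x3 intrinsics, pixels), "R" (3x3) and "t" (3): a world point X has camera coordinates R X + t; the wrist camera has in their place "mount" (4x4, takes a point from camera to tool coordinates, whose origin is the TCP and whose axes are the flange's). Camera axes: x right, y down, z forward; pixel columns grow to the right and rows downward; lengths in m; the calibration is good to about 2 mm. A picture is of the moment at which its call begins: read the wrist's pose just before it. camera_params takes no time and is no camera call.
- order.finish_job(): hands the job in; it is judged then, once.
The state is a dict: "time_s": time; "joint_positions": joint angles; "joint_velocities": joint speeds; "joint_efforts": joint torques, N m; "eef_pos": TCP position; "orientation": TCP orientation; "ft_force": force on the tool from outside, world axes, zero at the start; "ft_torque": the same for the moment, N m; "width": finger opening in m; "gripper_force": force on a finger pad.
Only numpy, scipy, OpenCV 4.12 (cv2) and the standard library are available. Lean on these libraries where they do the work, as an engineer would, in place of code of your own. Each camera call takes 0.05 s, during which the arm holds its last target. There are 200 camera calls.

TASK

Put the solder away: with the fingertips, gently push the drawer that holds the solder reel fully shut, without slamming it, and then push the sliding bolt on top of the chest across, all the way, to bar that drawer. Leave the other drawer, with the tape measure, open as it stands, do not touch or lift what lies in the drawers, and do not disturb the things beside the chest.

Things in the scene. Friction and masses are not known exactly. Their poses are not given: they have to be found in the camera images.
- chest_top (a point): Middle of the upper front edge of a fixed grey steel drawer chest (180 deep, 270 wide, 100 high) on the bench. Its z points up, +x runs into the chest (the way a drawer shuts), +y to the chest's left as one faces its front. Two drawers side by side, a 38 mm pillar between them.
- left_drawer (a joint): Drawer on the chest's +y side: how far it is open in m, 0 = fully shut, at most 0.14; starts 0.095 to 0.135. Slides with about 2 N of friction and stays where it is left; stops hard at 0.
- right_drawer (a joint): Drawer on the chest's -y side; same meaning as left_drawer.
- left_drawer_front (a point): Centre of the outer face of the left drawer's front plate (105 wide, 6 to 88 mm above the bench, point at 50 mm); moves with the drawer; axes as chest_top. No handle, only a finger notch 40 wide, 14 deep in its upper edge. The tray behind is open above, walls 60 mm high. When shut, this face stands 10 mm in front of the chest's edge (x = -0.010 in chest_top).
- right_drawer_front (a point): The same point of the right drawer.
- bolt (a joint): Sliding bolt on top of the chest: 0 = in the middle, barring neither drawer; grows to +0.055 (hard stop) toward chest +y, where its tongue bars the left drawer, and falls to -0.055 toward -y, where it bars the right drawer. About 1.5 N of friction; stays where left. Starts within 0.004 of the middle.
- bolt_lug (a point): Centre of the bolt's black thumb lug: 30 along chest x, 16 along chest y, from 104 to 127 mm above the bench; moves with the bolt; axes as chest_top. It rides on a steel plate (top at 104 mm) that reaches 30 mm to either side along y. Guide strip and end blocks on the chest top, 108 mm high, stand 22 mm behind the lug's centre and 91 mm either side of the chest's middle.
- solder_reel_centre (a point): Reel of solder wire with black flanges, 55 diameter, 48 high, with a short wire tail, standing in one of the drawers; point on its axis at mid-height.
- solder_reel: The same reel; origin at the level of its underside, 9 mm beside its axis.
- tape_measure_centre (a point): Yellow and black tape measure, 34x70x60, standing in the other drawer; point at its centre.
- tape_measure: The same tape measure; origin at the middle of its underside.
- white_carton_centre (a point): Bystander: small white carton, 43x52x72, standing upright on the bench; point at its centre.
- tan_carton_centre (a point): Bystander: plain brown carton, 36x44x60, standing upright on the bench; point at its centre.
- cell_4_centre (a point): Bystander: cylindrical battery cell, 18 diameter, 65 high, standing upright on the bench; point at its centre.
Mind the look-alikes: they are no part of the job. What is shaped like the solder_reel but orange is not meant.

How it is judged:
On the way, in this order (a step that is already met when the one before it is completed fails the run):
1. the drawer that holds the solder reel is pushed fully shut, the bolt still in the middle (((y of solder_reel_centre in the frame of chest_top above 0 m and value of joint left_drawer below 0.004 m) or (y of solder_reel_centre in the frame of chest_top below 0 m and value of joint right_drawer below 0.004 m)) and value of joint bolt between -0.02 and 0.02 m), for 0.2 s.
2. the bolt is pushed across to bar that drawer ((((y of solder_reel_centre in the frame of chest_top above 0 m and value of joint left_drawer below 0.004 m) and value of joint bolt above 0.04 m) or ((y of solder_reel_centre in the frame of chest_top below 0 m and value of joint right_drawer below 0.004 m) and value of joint bolt below -0.04 m))), for 0.2 s.
At the end, for the whole second after the job is handed in: The drawer with the solder reel is shut to within 4 mm, the bolt stands at least 40 mm from the middle on that drawer's side, the other drawer is still at least 70 mm open, and reel and tape measure rest in their drawers ((((y of solder_reel_centre in the frame of chest_top above 0 m and value of joint left_drawer below 0.004 m) and value of joint right_drawer above 0.07 m and value of joint bolt above 0.04 m and y of solder_reel_centre in the frame of chest_top between 0.022 and 0.127 m and z of each of solder_reel_centre, tape_measure_centre in the frame of chest_top below -0.02 m and y of tape_measure_centre in the frame of chest_top between -0.127 and -0.022 m and linear speed of each of solder_reel, tape_measure below 0.02 m/s) or ((y of solder_reel_centre in the frame of chest_top below 0 m and value of joint right_drawer below 0.004 m) and value of joint left_drawer above 0.07 m and value of joint bolt below -0.04 m and y of solder_reel_centre in the frame of chest_top between -0.127 and -0.022 m and z of each of solder_reel_centre, tape_measure_centre in the frame of chest_top below -0.02 m and y of tape_measure_centre in the frame of chest_top between 0.022 and 0.127 m and linear speed of each of solder_reel, tape_measure below 0.02 m/s))); the robot touches nothing.
It fails at once if the bolt is pushed more than 20 mm aside before the reel's drawer is shut (not (value of joint bolt between -0.02 and 0.02 m) and ((y of solder_reel_centre in the frame of chest_top above 0 m and value of joint left_drawer above 0.01 m) or (y of solder_reel_centre in the frame of chest_top below 0 m and value of joint right_drawer above 0.01 m))).
It fails at once if the other drawer is moved by more than 15 mm ((y of solder_reel_centre in the frame of chest_top above 0 m and distance of right_drawer_front from where it was at the start of the episode above 0.015 m) or (y of solder_reel_centre in the frame of chest_top below 0 m and distance of left_drawer_front from where it was at the start of the episode above 0.015 m)).
It fails at once if a drawer is slammed (faster than 0.5 m/s) (velocity of joint any of left_drawer, right_drawer below -0.5 m/s).
It fails at once if the reel or the tape measure is touched by the robot or lifted (contact force between any of the fingers, the arm and solder_reel above 0.5 N or contact force between any of the fingers, the arm and tape_measure above 0.5 N or height (world z) of any of solder_reel, tape_measure above 0.035 m).
It fails at once if a thing beside the chest is moved by more than 20 mm or tipped (distance of any of white_carton_centre, tan_carton_centre, cell_4_centre from where it was at the start of the episode above 0.02 m or angle between any of white_carton_centre, tan_carton_centre, cell_4_centre's own z axis and vertical above 0.3 rad).
It also fails if it takes over 48 s, if anything falls off the work surface, if the arm or the gripper's body presses on something with over 40 N, if the wrist force passes 120 N, or if a joint passes its speed limit or range.

## Working session

There is one attempt and no reset: what is moved stays moved. The work goes in short steps, Python scripts to look and compute and a shell command to move; the robot and the scene stay as the last step left them, time stands still between calls to the robot, and variables do not carry over. Pictures are saved under pics/ and viewed, at most 10 in all, crops included, and the job is handed in when it is done.

```bash
mkdir -p pics
cat > h.py <<'E'
import numpy as np,cv2
from workcell import robot,cams,order
from scipy.spatial.transform import Rotation as Ro
def cloud(n):
    p,d=cams.snapshot(n);c=cams.camera_params(n);K=c["camera_matrix"]
    v,u=np.mgrid[0:400,0:640]
    P=np.stack([(u-K[0][2])/K[0][0]*d,(v-K[1][2])/K[1][1]*d,d],-1)
    W=(P-np.array(c["t"]))@np.array(c["R"])
    W[d==0]=np.nan
    return p,W
def save(n,p): cv2.imwrite("pics/"+n,p[...,::-1])
E
python3 - <<'E'
from h import *
np.set_printoptions(precision=4,suppress=True)
o=robot.get_obs();print(o["eef_pos"],o["orientation"],Ro.from_rotvec(o["orientation"]).as_matrix())
for n in("top","scene"):
    p,W=cloud(n);save(n+".png",p);np.savez(n,p=p,W=W)
E
```

```text
[0.1738 0.6258 0.2217] [-0.424  -3.1127  0.0026] [[-0.9636  0.2675 -0.0003]
 [ 0.2675  0.9636 -0.0016]
 [-0.0001 -0.0016 -1.    ]]
```

View pics/top.png

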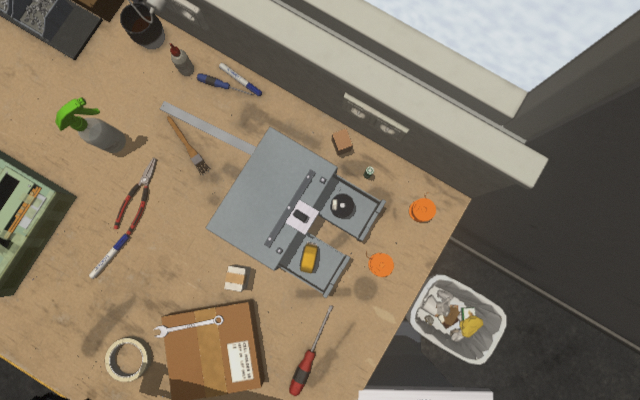

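View pics/scene.png

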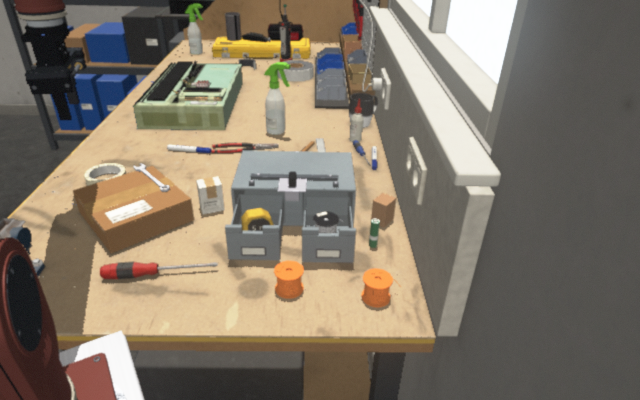

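The top view shows the black reel at (342,205) in the drawer nearer the wall and the tape at (310,258) in the other. The lug is at (300,215). The orange look-alikes are at (423,210) and (381,264), and the cell (369,172) and tan carton (343,142) stand beside the reel drawer. Next I measure.

Run:
```python
from h import *
np.set_printoptions(precision=4,suppress=True)
z=np.load("top.npz");p,W=z["p"],z["W"]
c=cams.camera_params("top");print("cam",-np.array(c["R"]).T@c["t"])
# chest top plane
m=(np.abs(W[...,2]-.1)<.003)&(p.max(2).astype(int)-p.min(2)<40)
m=m.astype(np.uint8)
n,l,s,ce=cv2.connectedComponentsWithStats(m)
i=1+np.argmax(s[1:,4]);print(s[i],ce[i])
pts=W[l==i][:,:2].astype(np.float32);r=cv2.minAreaRect(pts);print("chest rect",r);print(cv2.boxPoints(r))
for nm,(u,v) in dict(reel=(342,205),tape=(310,258),lug=(300,215),o1=(423,210),o2=(381,264),tan=(343,137),cell=(369,172),white=(236,272),rfront=(372,222),tfront=(338,276)).items():
    print(nm,W[v,u],p[v,u])
# drawer-front top rims: height ~.088
for nm,(a,b,cc,d) in dict(R=(345,170,400,250),T=(305,230,365,305)).items():
    q=W[b:d,a:cc];k=np.abs(q[...,2]-.088)<.004
    print(nm,k.sum(),cv2.minAreaRect(q[k][:,:2].astype(np.float32)))
im=cv2.resize(p[120:310,200:450],None,fx=3,fy=3,interpolation=cv2.INTER_CUBIC);save("crop.png",im)
```

```text
cam [0.4851 0.2461 1.011 ]
[ 206  127  131  143 7923] [269.3454 196.6769]
chest rect ((0.5850713849067688, 0.3546624183654785), (0.19644159078598022, 0.2689564824104309), 59.721397399902344)
[[0.4194 0.3376]
 [0.6517 0.202 ]
 [0.7507 0.3717]
 [0.5185 0.5073]]
reel [0.5773 0.2031 0.0571] [206 203 197]
tape [0.4549 0.2744 0.0699] [206 162  55]
lug [0.5477 0.2959 0.125 ] [68 66 67]
o1 [0.5702 0.0123 0.0411] [221 125  49]
o2 [0.443  0.1105 0.0414] [221 132  58]
tan [0.7379 0.2026 0.0572] [168 125  89]
cell [0.6545 0.1418 0.0632] [137 160 136]
white [0.4212 0.4393 0.0733] [216 207 187]
rfront [0.5383 0.1353 0.0711] [128 129 128]
tfront [0.4162 0.2109 0.0735] [118 117 111]
R 117 ((0.5437138080596924, 0.13656792044639587), (0.010019797831773758, 0.10390522330999374), 59.82649230957031)
T 157 ((0.445885568857193, 0.19800716638565063), (0.01207278948277235, 0.1703370362520218), 58.11914825439453)
```

View pics/crop.png

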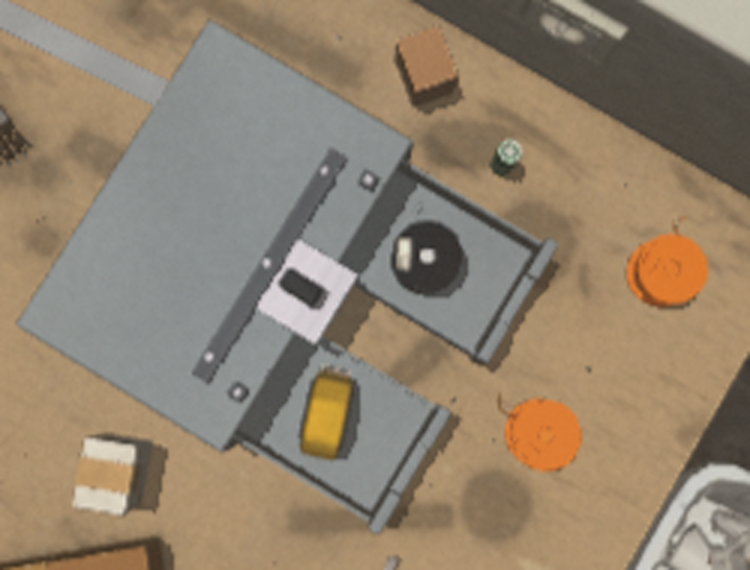

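The reel is in the right (-y) drawer. In world coordinates, chest_top is about (0.544, 0.284), x_c = (0.504, 0.864) and y_c = (-0.864, 0.504). The lug is at chest (0.012, 0.003), as described, and the right drawer is about 0.12 open. The black reel at (342,205) is the right one, since the orange ones stand on the bench. I'm moving over.

```bash
python3 -m jog '[[-41,-36,0,0,0,9,255],[-83,-72,0,0,0,18,255],[-124,-109,0,0,0,26,255],[-166,-145,0,0,0,35,255],[-207,-181,0,0,0,44,255],[-249,-217,0,0,0,52,255],[-290,-254,0,0,0,61,255],[-332,-290,0,0,0,70,255]]'; python3 -c "
from h import *
print(robot.get_obs()['joint_positions'])"
```

```text
time_s: 1.1
eef_pos: [0.4167, 0.2563, 0.2224]
orientation: [-2.139, -2.301, 0.0]
ft_force: [1.1, -0.3, 1.1]
width: 0.0149
gripper_force: 0.0
[-1.04730642 -0.01046048  0.40591915  1.86190869  0.004062    1.28942843
 -0.56936857]
```

```bash
python3 -m jog '[[-48,26,10,0,0,9,255],[-96,53,20,0,0,18,255],[-143,80,30,0,0,27,255],[-191,106,42,0,0,35,255],[-191,106,42,0,0,35,255],[-191,106,42,0,0,35,255]]'
python3 - <<'E'
from h import *
np.set_printoptions(precision=4,suppress=True)
o=robot.get_obs();print(o['joint_positions'],Ro.from_rotvec(o["orientation"]).as_matrix())
F=np.array([.5439,.284]);xc=np.array([.504,.864]);yc=np.array([-.864,.504])
d=np.array(o["eef_pos"])[:2]-F;print("chest",d@xc,d@yc)
p,W=cloud("scene");save("s2.png",p)
p,W=cloud("wrist") if 0 else cams.snapshot("wrist");save("w2.png",p)
E
```

```text
time_s: 1.85
eef_pos: [0.5364, 0.0762, 0.1802]
orientation: [-2.727, -1.559, 0.001]
ft_force: [-0.4, 1.0, -0.1]
width: 0.0002
gripper_force: 0.0
[-0.8007  0.1523  0.6416  1.8128 -0.0972  1.209  -0.6623] [[ 0.5074  0.8617 -0.001 ]
 [ 0.8617 -0.5074 -0.0002]
 [-0.0007 -0.0007 -1.    ]]
chest -0.1833432574603677 -0.09830900781591478
```

View pics/s2.png

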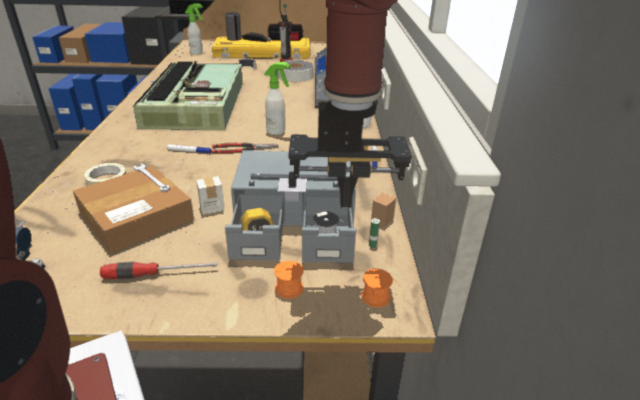

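View pics/w2.png

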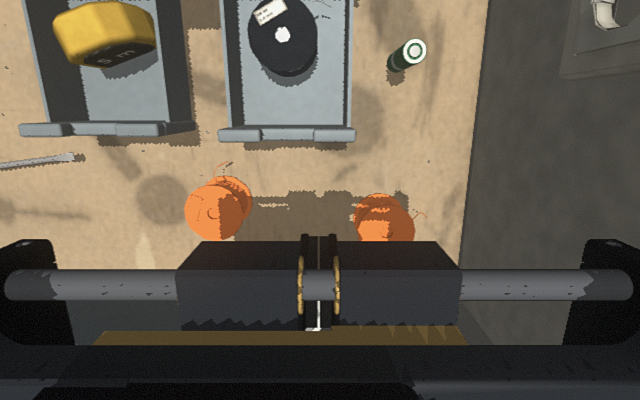

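The wrist view shows the reel drawer's front at about (287,132), with the black reel behind it at (282,35). The wall is to the right at about column 470. I'll push on the solid part of the front plate, inboard of the notch at chest y ≈ -0.045 and z ≈ 0.066. There the hand's body clears the lug and stays off the wall.

```bash
python3 -m jog '[[0,-53,0,0,0,0,255],[0,-53,40,0,0,0,255],[0,-53,80,0,0,0,255],[5,-53,114,0,0,0,255],[15,-53,114,0,0,0,255],[25,-53,114,0,0,0,255],[32,-53,114,0,0,0,255],[32,-53,114,0,0,0,255]]'
python3 - <<'E'
from h import *
o=robot.get_obs();F=np.array([.5439,.284]);xc=np.array([.504,.864]);yc=np.array([-.864,.504])
d=np.array(o["eef_pos"])[:2]-F;print("chest",d@xc,d@yc)
p,_=cams.snapshot("scene");save("s3.png",cv2.resize(p[150:320,180:440],None,fx=3,fy=3))
E
```

```text
time_s: 2.95
eef_pos: [0.5082, 0.1313, 0.0675]
orientation: [2.727, 1.56, 0.003]
ft_force: [-0.8, -0.5, 0.4]
width: 0.0004
gripper_force: 0.0
chest -0.14992374822854793 -0.04612910311413099
```

View pics/s3.png

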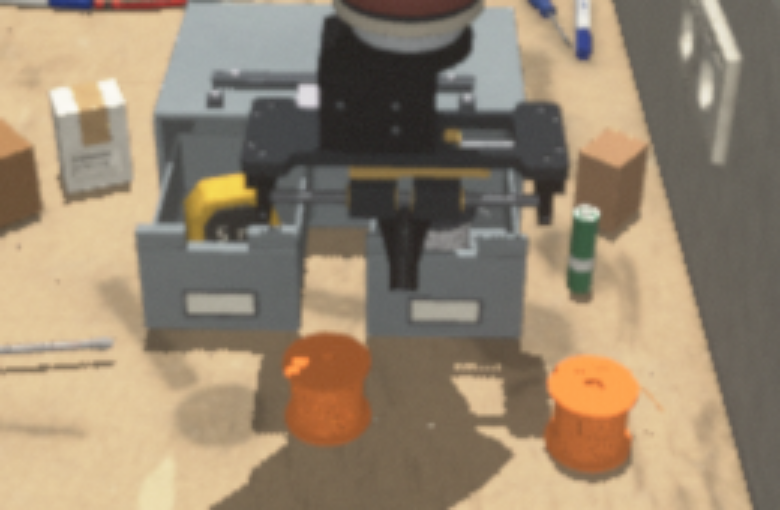

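The fingers are in front of the inboard part of the right drawer's plate, clear of the neighbours. Now a gentle push.

```bash
python3 -m jog '[[8,0,0,0,0,0,255],[16,0,0,0,0,0,255],[26,0,0,0,0,0,255],[38,0,0,0,0,0,255],[50,0,0,0,0,0,255],[62,0,0,0,0,0,255],[74,0,0,0,0,0,255],[86,0,0,0,0,0,255]]'; python3 -m jog '[[10,0,0,0,0,0,255],[18,0,0,0,0,0,255],[26,0,0,0,0,0,255],[31,0,0,0,0,0,255],[36,0,0,0,0,0,255],[40,0,0,0,0,0,255],[40,0,0,0,0,0,255]]';  python3 - <<'E'
from h import *
o=robot.get_obs();F=np.array([.5439,.284]);xc=np.array([.504,.864]);yc=np.array([-.864,.504])
d=np.array(o["eef_pos"])[:2]-F;print("chest",d@xc,d@yc)
p,_=cams.snapshot("scene");save("s4.png",cv2.resize(p[150:320,180:440],None,fx=3,fy=3))
E
```

```text
time_s: 4.0
eef_pos: [0.5514, 0.2052, 0.0665]
orientation: [-2.728, -1.559, 0.0]
ft_force: [-0.4, -2.9, 2.3]
width: 0.0004
gripper_force: 1.2
time_s: 4.88
eef_pos: [0.5716, 0.2395, 0.0666]
orientation: [-2.727, -1.559, -0.001]
ft_force: [1.1, -0.2, -1.1]
width: 0.0006
gripper_force: 0.0
chest -0.024485375062501383 -0.0464042754999746
```

View pics/s4.png

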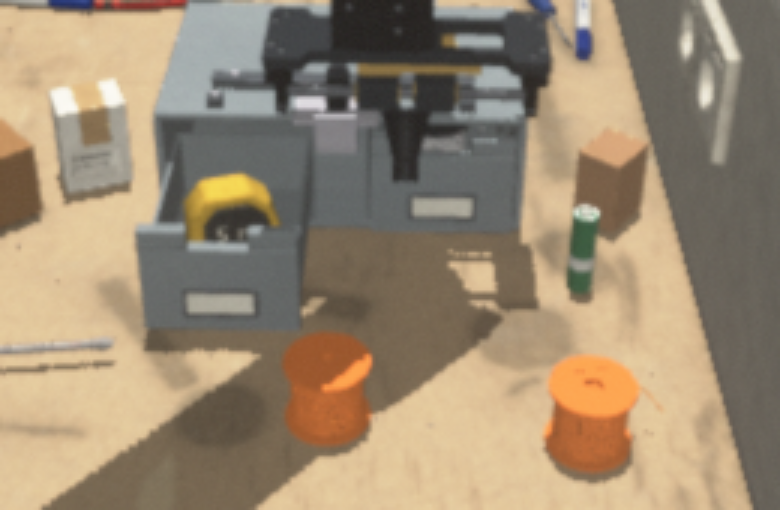

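The drawer is nearly shut. I'll continue in millimetre steps until the stop shows up as force.

```bash
python3 -m jog '[[2,0,0,0,0,0,255],[3,0,0,0,0,0,255],[4,0,0,0,0,0,255],[4,0,0,0,0,0,255]]'; python3 -m jog '[[1,0,0,0,0,0,255],[2,0,0,0,0,0,255],[2,0,0,0,0,0,255]]'
```

```text
time_s: 5.42
eef_pos: [0.5732, 0.2417, 0.0666]
orientation: [2.728, 1.558, -0.001]
ft_force: [-3.5, -4.0, 4.2]
width: 0.0004
gripper_force: 2.6
time_s: 5.8
eef_pos: [0.5733, 0.2417, 0.0664]
orientation: [2.728, 1.556, -0.006]
ft_force: [-7.7, -9.4, 8.9]
width: 0.0004
gripper_force: 6.1
```

Hard stop felt: no advance, and force rising to 12 N. I back off, rise, and measure how far the drawers stand.

```bash
python3 -m jog '[[-10,0,0,0,0,0,255],[-30,0,0,0,0,0,255],[-50,0,-30,0,0,0,255],[-60,0,-70,0,0,0,255],[-60,0,-110,0,0,0,255],[-60,0,-110,0,0,0,255]]'
python3 - <<'E'
from h import *
np.set_printoptions(precision=4,suppress=True)
o=robot.get_obs();F=np.array([.5439,.284]);xc=np.array([.504,.864]);yc=np.array([-.864,.504])
T=np.eye(4);T[:3,:3]=Ro.from_rotvec(o["orientation"]).as_matrix();T[:3,3]=o["eef_pos"]
p,d=cams.snapshot("wrist");c=cams.camera_params("wrist");K=np.array(c["camera_matrix"]);v,u=np.mgrid[0:400,0:640]
P=np.stack([(u-K[0,2])/K[0,0]*d,(v-K[1,2])/K[1,1]*d,d,np.ones_like(d)],-1)@(T@np.array(c["mount"])).T
C=np.stack([(P[...,:2]-F)@xc,(P[...,:2]-F)@yc,P[...,2]],-1);C[d==0]=np.nan
print("tcp",(T[:2,3]-F)@xc,(T[:2,3]-F)@yc,T[2,3])
for nm,s in(("R",-1),("T",1)):
    k=(np.abs(C[...,2]-.088)<.004)&(C[...,1]*s>.03)&(C[...,1]*s<.125)&(C[...,0]<.0)&(C[...,0]>-.16)
    print(nm,k.sum(),np.nanpercentile(C[k][:,0],[2,10,50,90]) if k.sum() else "")
k=(C[...,2]>.120)&(C[...,2]<.131)&(np.abs(C[...,1])<.05)&(abs(C[...,0]-.01)<.03)
print("lug",k.sum(),C[k].min(0),C[k].max(0),np.median(C[k],0))
save("w5.png",p)
E
```

```text
time_s: 6.55
eef_pos: [0.5459, 0.1933, 0.18]
orientation: [-2.727, -1.558, -0.011]
ft_force: [-1.1, 0.7, -0.3]
width: 0.0003
gripper_force: 0.0
tcp -0.07736581014777934 -0.047410792051922716 0.17997021516680428
R 1034 [-0.0102 -0.0091 -0.0052 -0.0012]
T 456 [-0.1282 -0.127  -0.1227 -0.1189]
lug 1341 [-0.0018 -0.0062  0.1201] [0.0275 0.0104 0.1285] [0.013  0.0014 0.126 ]
```

View pics/w5.png

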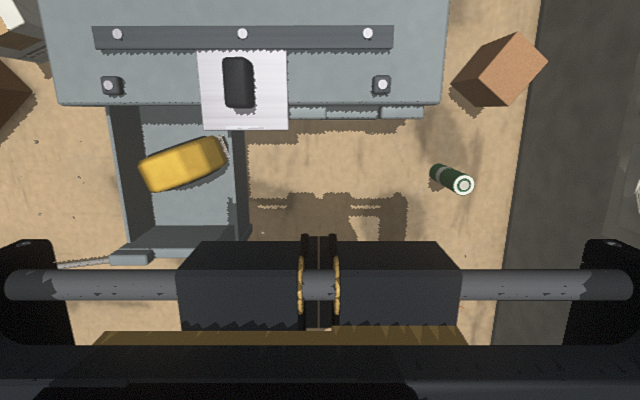

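The reel drawer's face is at x = -0.010, so it is shut. The tape drawer stands at -0.127 as before. The lug at (238,83) is at chest (0.013, 0.002). I go to its +y side.

```bash
python3 -m jog '[[29,-31,0,0,0,0,255],[58,-62,0,0,0,0,255],[87,-92,0,0,0,0,255],[87,-92,20,0,0,0,255],[87,-92,40,0,0,0,255],[87,-92,60,0,0,0,255],[87,-92,67,0,0,0,255],[87,-92,67,0,0,0,255]]'; python3 -m jog '[[0,8,0,0,0,0,255],[0,16,0,0,0,0,255],[0,24,0,0,0,0,255],[0,32,0,0,0,0,255],[0,40,0,0,0,0,255],[0,48,0,0,0,0,255],[0,56,0,0,0,0,255],[0,64,0,0,0,0,255]]'
```

```text
time_s: 7.6
eef_pos: [0.5085, 0.3139, 0.1088]
orientation: [2.727, 1.558, -0.002]
ft_force: [0.5, 0.4, -0.5]
width: 0.0005
gripper_force: 0.0
time_s: 8.6
eef_pos: [0.5645, 0.2815, 0.1096]
orientation: [-2.728, -1.559, -0.0]
ft_force: [-0.3, 1.4, 1.4]
width: 0.0005
gripper_force: 0.8
```

```bash
python3 -m jog '[[0,4,0,0,0,0,255],[0,8,0,0,0,0,255],[0,11,0,0,0,0,255],[0,14,0,0,0,0,255],[0,16,0,0,0,0,255],[0,16,0,0,0,0,255]]'; python3 -m jog '[[0,2,0,0,0,0,255],[0,4,0,0,0,0,255],[0,4,0,0,0,0,255]]'
```

```text
time_s: 9.35
eef_pos: [0.578, 0.2731, 0.1095]
orientation: [2.728, 1.558, 0.0]
ft_force: [0.1, 0.0, -0.0]
width: 0.0004
gripper_force: 0.1
time_s: 9.72
eef_pos: [0.5803, 0.2719, 0.1095]
orientation: [-2.726, -1.559, 0.002]
ft_force: [-4.9, 1.7, 2.5]
width: 0.0003
gripper_force: 2.7
```

```bash
python3 -m jog '[[0,2,0,0,0,0,255],[0,3,0,0,0,0,255],[0,3,0,0,0,0,255]]'; python3 -m jog '[[0,-15,0,0,0,0,255],[0,-25,0,0,0,0,255],[0,-25,-40,0,0,0,255],[-30,-25,-80,0,0,0,255],[-75,-25,-80,0,0,0,255],[-75,-25,-80,0,0,0,255],[-75,-25,-80,0,0,0,255]]'
python3 - <<'E'
from h import *
np.set_printoptions(precision=4,suppress=True)
o=robot.get_obs();F=np.array([.5439,.284]);xc=np.array([.504,.864]);yc=np.array([-.864,.504])
T=np.eye(4);T[:3,:3]=Ro.from_rotvec(o["orientation"]).as_matrix();T[:3,3]=o["eef_pos"]
p,d=cams.snapshot("wrist");c=cams.camera_params("wrist");K=np.array(c["camera_matrix"]);v,u=np.mgrid[0:400,0:640]
P=np.stack([(u-K[0,2])/K[0,0]*d,(v-K[1,2])/K[1,1]*d,d,np.ones_like(d)],-1)@(T@np.array(c["mount"])).T
C=np.stack([(P[...,:2]-F)@xc,(P[...,:2]-F)@yc,P[...,2]],-1);C[d==0]=np.nan
for nm,s in(("R",-1),("T",1)):
    k=(np.abs(C[...,2]-.088)<.004)&(C[...,1]*s>.03)&(C[...,1]*s<.125)&(C[...,0]<.0)&(C[...,0]>-.16)
    print(nm,k.sum(),np.nanpercentile(C[k][:,0],[2,10,50,90]) if k.sum() else "")
k=(C[...,2]>.120)&(C[...,2]<.131)&(np.abs(C[...,1])<.09)&(abs(C[...,0]-.01)<.03)
print("lug",k.sum(),C[k].min(0),C[k].max(0),np.median(C[k],0))
save("w6.png",p)
E
```

```text
time_s: 10.1
eef_pos: [0.5804, 0.2718, 0.1094]
orientation: [-2.722, -1.559, 0.008]
ft_force: [-16.4, 3.2, 9.6]
width: 0.0004
gripper_force: 7.6
time_s: 10.98
eef_pos: [0.5242, 0.2187, 0.1897]
orientation: [-2.727, -1.559, -0.001]
ft_force: [0.3, 0.2, 0.4]
width: 0.0005
gripper_force: 0.0
R 510 [-0.0103 -0.0095 -0.0056 -0.0019]
T 232 [-0.1256 -0.125  -0.1211 -0.1186]
lug 1157 [-0.0017 -0.0638  0.1202] [ 0.0277 -0.0469  0.1288] [ 0.0129 -0.0547  0.126 ]
```

View pics/w6.png

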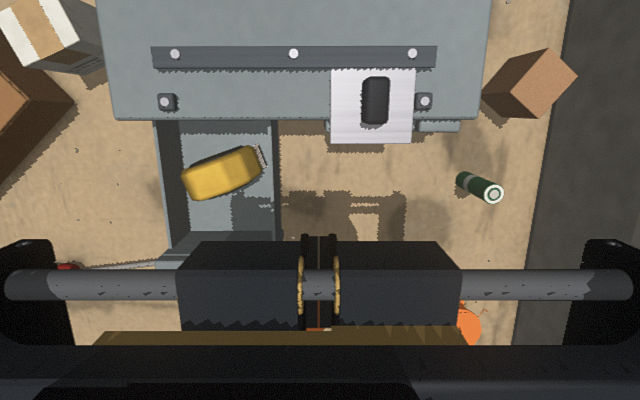

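The bolt is at its stop (lug y = -0.055, pixel (376,100)) over the shut reel drawer. The tape drawer is still open, the neighbours are undisturbed, and the arm is clear.

```bash
python3 -c "
from workcell import order
print(order.finish_job())"
```

```text
the job is handed in; nothing more can be done
None
```

I pushed the solder reel's drawer (the right one) fully shut and slid the bolt all the way across to bar it; the tape-measure drawer stayed open, nothing beside the chest looked disturbed, and I handed the job in at about 11 s (no verdict was returned).

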